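Mount and clamp the rest carriage on the plaster-turning rig

TASK

Take the metal rest carriage out of its plywood cradle, stand it upright on the bare wooden board without dropping it, and let go of it there to change your grip, since it cannot go fully home while held by its ends. Then slide it onto the dovetail rail of the turning rig from the rail's open end, its clamp knob on the side away from the plaster drum, until it is fully home against the stop block, and only then tighten the knob clockwise to its stop and let go. Do not touch the plaster drum, and leave the wooden block, bowl and plaster ring where they are.

Things in the scene. Friction and masses are not known exactly. Their poses are not given: they have to be found in the camera images.
- carriage: Loose aluminium rest carriage, about 0.45 kg: block 44 mm (x, between its flanks) by 60 mm (y, between its ends), 60 mm tall, dark round mark on top. A dovetail groove runs along y through its underside. A flat ear with the clamp knob sticks out of the +x flank. Above the ear all four faces are plain. Origin: centre of the block's underside (ear not counted); z up.
- ear_tip (a point): Outer end of the carriage's ear, on its top: 88 mm along the carriage's +x from its origin, 18 mm above its underside. The ear is 30 mm wide (y), 10 mm thick, underside 8 mm above the carriage's.
- groove (a point): Middle of the groove's roof, on the carriage's centre line, 17 mm above its underside. The groove is about 19 mm wide at the bottom and 31 mm at the roof, open at both y ends, with a play of about 2.2 mm on each side of the rail and up to about 5 mm upwards.
- knob_grip (a point): Grip point of the clamp knob, on its vertical turning axis: 72 mm along the carriage's +x, 44 mm above its underside, 50 mm from the block's flank. The knob is an upright black bar 34 mm long (this point's y), 10 mm thick (this point's x), its top 6 mm above and lower edge 22 mm below this point; the ear's top lies 26 mm below it. The point turns with the knob.
- knob (a joint): Turn of the clamp knob in rad, growing clockwise seen from above: 0 = fully loose, bar along the carriage's y; 1.5 = tight, at its stop. It starts between 0 and 0.35 and stays where it is left (friction about 0.05 N m).
- rig: Fixed turning rig: grey base plate (110 by 200 mm, 12 mm thick), a pedestal and on it a straight steel dovetail rail along the rig's y (x = 0) from the stop at y = +80 mm to the open end at y = -50. Rail top 54 mm above the bench, 14 mm high, 14 wide at the neck, 24 near the top; at its foot shoulders (44 mm wide overall, 38 mm above the bench). Origin: on the bench under the rail's centre line; z up.
- rig_entry (a point): Middle of the rail's top edge at its open end (rig y = -50 mm, 54 mm above the bench). Same axes as the rig: the carriage comes on moving along +y. The last 20 mm of the rail narrow by 2.4 mm on each side, and the shoulders slope down by 2.4 mm, as a lead-in.
- rig_stop (a point): Middle of the top of the stop block's face (rig y = +80 mm), which the carriage's end face meets, 86 mm above the bench. The block is 44 mm wide (x) and 18 mm thick, and ends the rail.
- rig_seat (a point): Where the carriage's origin lies when fully home: rig x = 0, y = +50 mm, 38 mm above the bench (underside resting on the shoulders, end face against the stop). Same axes as the rig; the knob belongs on the +x side.
- drum: Fixed white plaster drum on an aluminium wheel head, 94 mm tall; drum 110 mm, wheel 124 mm in diameter; on the rig's -x side, its axis about 125 mm from the rail. Not to be touched. Origin: centre of its underside.
- cradle: Fixed plywood cradle in which the carriage starts, parallel to it (same x and y axes), its block over the cradle's origin to within 12 mm along y: a board 140 mm (x) by 110 mm (y), top 12 mm above the bench, open at both y ends. Upright cheeks along y: x = -37 to -25 mm, 72 mm tall, only 3 mm from the carriage's flank; x = +92 to +102 mm, 47 mm tall. Origin on the bench.
- board: The fixed bare wooden set-down board, 150 mm (x) by 130 mm (y), 18 mm thick, flat. Origin: centre of its underside, on the bench.
- wood_block: Loose beech block 55 by 55 mm, 58 mm tall, on the bench near the rig. Bystander. Origin: centre of its underside.
- bowl: Loose white bowl, 100 mm across, 50 mm tall. Bystander. Origin: centre of its underside.
- mould_ring: Loose plaster ring, 92 mm in diameter with a 32 mm hole, 55 mm tall. Bystander. Origin: centre of its underside.
Not all that is in view belongs to the job. Leave any green or purple look-alike of the carriage alone.

How it is judged:
By the outcome, as a careful person would: the job done as asked, in the order asked, and still so for the second after the job is handed in, with the robot touching nothing.
It also fails if it takes over 72 s, if anything falls off the work surface, if the arm or the gripper's body presses on something with over 40 N, if the wrist force passes 120 N, or if a joint passes its speed limit or range.

ROBOT

A 6-joint arm with a two-finger parallel gripper is mounted at the origin on the work surface. World frame = base frame: x ahead of the robot, y to its left, z up, the work surface at z = 0. Lengths are in m, angles in degrees, forces in N, time in s.
With the tool pointing down it reaches from about 0.25 to 0.775 m from the base axis. Payload 4 kg.
Tool frame: the origin (TCP) lies midway between the tips of the shut fingers; the grasp point (between the pads) lies 19 mm behind it (arm.pinch_z is the distance from the TCP to the grasp point, in m); z points along the fingers, y is the line along which they close (so a half turn about z gives the same grasp; the last joint's range is limited). The gripper opens to 85 mm and grips with 20 to 120 N. Pads are 22 mm wide; open, the fingers measure 114 mm over their backs; the gripper's body (76 mm by 85 mm) begins 54 mm behind the grasp point. The pads swing forward as they close: fully open they stand 13 mm farther back than shut.
Start: joints at [-5.907, 4.996, 78.535, -0, 96.463, -5.907], TCP at [0.55, -0, 0.231] pointing down, gripper open.
Joint ranges: [-177.83, 177.83], [-43.37, 116.18], [15.69, 146.23], [-61.86, 241.86], [9.47, 152.12], [-147.06, 147.06]. Speed limits (degrees/s): [159.86, 159.86, 180, 180, 180, 180].

INTERFACE

Orientations are given as [roll, pitch, yaw] about the fixed x, y, z axes, in that order (R = Rz(yaw) Ry(pitch) Rx(roll)).
In Python, from bench import arm gives the robot as it stands. The module is installed in compiled form; this text tells all that it offers.
- The arm moves only by the shell command python3 -m creep 'ROWS' [FORCE]. ROWS is JSON, a list of rows, each an object of numbers: "tx", "ty", "tz": the shift along the tool's x, y, z normalised to -1 to 1, where 1 is 20 mm; "rx", "ry", "rz": the turn, a rotation vector about the tool's x, y, z normalised to -1 to 1, where 1 is 0.1 rad; "fingers": the opening in per cent of the stroke, from 0 (shut) to 100 (fully open). A call has 1 to 20 rows; each row shifts and turns the commanded pose from where the row before left it, along the tool's axes as they then stand; what a row does not reach is not made up. A row lasts 1/8 s, in which the tool goes at most 62.5 mm and 10.7 degrees, less where a joint would pass 70% of its speed; a pose out of reach is approached as far as the arm can. A call with a number of a shift or a turn outside -1 to 1 is refused whole. A call with a gripper value outside its range is refused whole. The fingers move at their own pace and stop on an object; FORCE is the grip in N (left out, the last holds). Time passes only in rows, so rows that do not move let the fingers close. It gives the time, the measured TCP pose, the force, the opening and the grip force at its end, in the units of the state.
- arm.sense(): the state, without advancing time (a new reading comes with each control period).
- arm.camera(name): name is "scene" or "side" or "wrist"; returns the picture (480x640x3 uint8, red, green, blue); there is no depth.
- arm.camera_model(name): a dict with "fx", "fy", "cx", "cy" (pixels), "R" (3x3) and "t" (3): a world point X has camera coordinates R X + t. Camera axes: x right, y down, z forward; pixel columns grow to the right and rows downward; lengths in m; the calibration is good to about 2 mm. A picture is of the moment at which its call begins: read the wrist's pose just before it. camera_model takes no time and is no camera call; for the wrist camera it gives the pose at the moment of the call.
- arm.finish_job(): hands the job in; it is judged then, once.
The state is a dict: "time": time; "joints": joint angles; "joint_vel": joint speeds; "joint_efforts": joint torques, N m; "tool_pos": TCP position; "tool_rot": TCP orientation; "contact_force": force on the tool from outside, world axes, zero at the start; "torque": the same for the moment, N m; "grip_width": opening from 0.0 (shut) to 1.0 (fully open); "gripper_force": force on a finger pad.
Only numpy, scipy, OpenCV 4.12 (cv2) and the standard library are available. Lean on these libraries where they do the work, as an engineer would, in place of code of your own. Each camera call takes 0.05 s, during which the arm holds its last target. There are 200 camera calls.

## Working session

There is one attempt and no reset: what is moved stays moved. The work goes in short steps, Python scripts to look and compute and a shell command to move; the robot and the scene stay as the last step left them, time stands still between calls to the robot, and variables do not carry over. Pictures are saved under pics/ and viewed, at most 10 in all, crops included, and the job is handed in when it is done.

```bash
mkdir -p pics; cat > h.py <<'E'
import numpy as np, cv2, json
from bench import arm
def snap(n,f):
    m=arm.camera_model(n); im=arm.camera(n); cv2.imwrite(f'pics/{f}.png',cv2.cvtColor(im,cv2.COLOR_RGB2BGR))
    json.dump({k:np.array(v).tolist() for k,v in m.items()},open(f'pics/{f}.json','w'))
    return im,m
def load(f):
    return cv2.imread(f'pics/{f}.png'),json.load(open(f'pics/{f}.json'))
def ray(m,u,v):
    R=np.array(m['R']);t=np.array(m['t']); c=-R.T@t
    return c,R.T@np.array([(u-m['cx'])/m['fx'],(v-m['cy'])/m['fy'],1])
def onz(m,u,v,z):
    c,d=ray(m,u,v); return c+d*(z-c[2])/d[2]
def proj(m,X):
    p=np.array(m['R'])@np.array(X)+np.array(m['t']); return m['fx']*p[0]/p[2]+m['cx'],m['fy']*p[1]/p[2]+m['cy']
E
python3 - <<'E'
from h import *
for n in('scene','side','wrist'):
    im,m=snap(n,n+'0'); print(n,(-np.array(m['R']).T@np.array(m['t'])).round(3),np.round(m['R'],2).tolist(),m['fx'])
print(arm.sense(),arm.pinch_z)
E
```

```text
scene [1.121 0.012 1.027] [[-0.03, 1.0, 0.01], [0.82, 0.03, -0.57], [-0.57, -0.01, -0.82]] 489.24819634919635
side [ 0.38  -0.775  0.955] [[0.99, -0.13, 0.01], [-0.09, -0.75, -0.66], [0.09, 0.65, -0.75]] 550.6562349909732
wrist [0.55  0.071 0.372] [[1.0, -0.0, -0.0], [-0.0, -0.96, 0.28], [-0.0, -0.28, -0.96]] 331.9161016438109
{'time': 0.15, 'joints': array([-5.90738421e+00,  5.03044388e+00,  7.86048160e+01, -8.00232297e-04,
        9.64647627e+01, -5.90911375e+00]), 'joint_vel': array([ 0.12214463, -0.19633609, -0.22377262,  0.0308598 , -0.02175279,
        0.0525078 ]), 'joint_efforts': array([ 1.22744677e-03, -3.52374566e+01, -3.13678122e+01, -1.70676763e-04,
        8.12124257e-03, -6.53522420e-05]), 'tool_pos': array([5.49608016e-01, 2.95902689e-05, 2.30398241e-01]), 'tool_rot': array([-1.79900427e+02, -9.50631658e-03,  9.00016319e+01]), 'contact_force': array([-0.19930216, -0.32027178,  0.0072614 ]), 'torque': array([ 0.05016818, -0.00933714,  0.02208976]), 'gripper_force': 0.0, 'grip_width': 1.002314703524133} 0.0187
```

View pics/scene0.png

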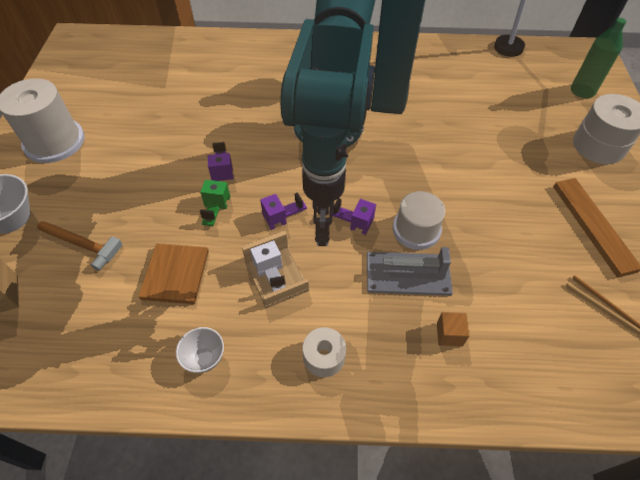

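View pics/side0.png

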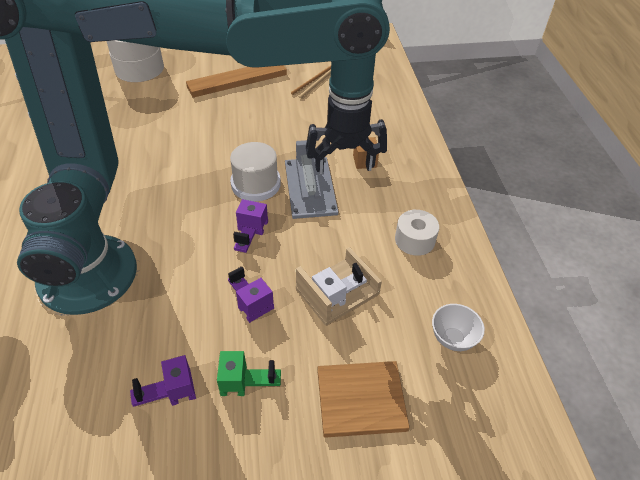

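The only bare-aluminium carriage is in the plywood cradle at scene (267,258) and side (332,285). The look-alikes, which I'll leave alone, are purple at scene (220,165), (272,210) and (362,215), and green at (215,195). The rig is at scene (410,270), the board at (175,273), and the drum at (420,218). An enlarged crop should confirm this.

```bash
python3 - <<'E'
from h import *
s,ms=load('scene0'); d,md=load('side0')
def crop(im,x0,y0,w,h,W,H): return cv2.resize(im[y0:y0+h,x0:x0+w],(W,H),interpolation=cv2.INTER_CUBIC)
a=crop(s,240,225,80,80,400,300); a=crop(s,240,225,80,60*80//60,400,400)[:300] if 0 else crop(s,235,228,80,80,300,300)
b=crop(s,360,235,100,60,500,300); c=crop(d,285,240,110,82,402,300); e=crop(d,270,135,106,80,398,300)
cv2.imwrite('pics/comp.png',np.vstack([np.hstack([a,b]),np.hstack([c,e])]))
for n,m,u,v,z in [('mark',ms,265.5,251.5,.072),('mark',md,329,282,.072),('boardS',ms,175,273,.018),('boardSide',md,363,399,.018),('rig',ms,410,285,.012)]: print(n,onz(m,u,v,z).round(3))
E
```

```text
mark [ 0.506 -0.131  0.072]
mark [ 0.505 -0.137  0.072]
boardS [ 0.54  -0.348  0.018]
boardSide [ 0.535 -0.362  0.018]
rig [0.549 0.211 0.012]
```

View pics/comp.png

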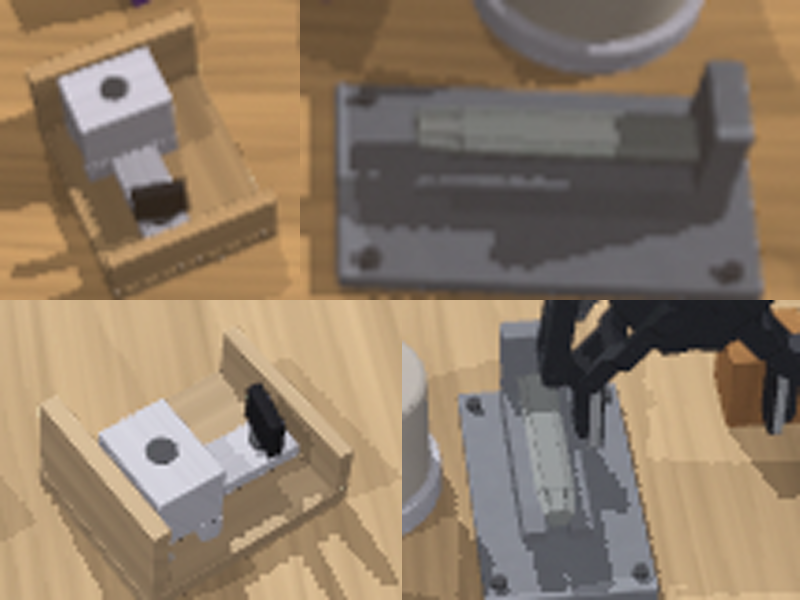

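The crop confirms the aluminium carriage with its black knob in the cradle. It also shows the rig's stop on the world +y side, its open end on -y and the drum on -x. Next I'll look at both from the wrist camera, rig first.

```bash
python3 -m creep '[{"tx":0.9,"fingers":100},{"tx":0.9},{"tx":0.9},{"tx":0.9},{"tx":0.9},{"tx":0.9},{"tx":0.9},{"tx":0.9},{},{}]' 
python3 -c "
from h import *
snap('wrist','rigw')"
python3 -m creep '[{"tx":-1},{"tx":-1},{"tx":-1},{"tx":-1},{"tx":-1},{"tx":-1},{"tx":-1},{"tx":-1},{"tx":-1},{"tx":-1},{"tx":-1,"ty":-1},{"tx":-1,"ty":-1},{"tx":-1},{"tx":-1},{},{}]' 
python3 - <<'E'
from h import *
snap('wrist','cradw')
a,_=load('rigw');b,_=load('cradw')
cv2.imwrite('pics/comp2.png',np.vstack([cv2.resize(a[130:430],(640,300)),b[130:430]]))
E
```

```text
validation failed for argument at $[0]...
validation failed for argument at $[0]...
```

View pics/comp2.png

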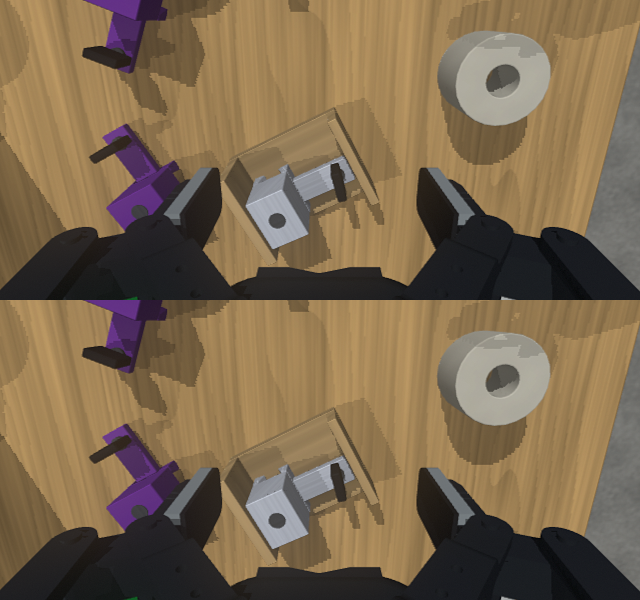

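That picture is still the start pose, because the move rows were refused. It does show the carriage well: mark at wrist (277,350), ear to the upper right, knob at (340,310). I'll retry with every key given in each row.

```bash
python3 -m creep '[{"tx":0.9,"ty":0,"tz":0,"rx":0,"ry":0,"rz":0,"fingers":100},{"tx":0.9,"ty":0,"tz":0,"rx":0,"ry":0,"rz":0,"fingers":100},{"tx":0.9,"ty":0,"tz":0,"rx":0,"ry":0,"rz":0,"fingers":100},{"tx":0.9,"ty":0,"tz":0,"rx":0,"ry":0,"rz":0,"fingers":100},{"tx":0.9,"ty":0,"tz":0,"rx":0,"ry":0,"rz":0,"fingers":100},{"tx":0.9,"ty":0,"tz":0,"rx":0,"ry":0,"rz":0,"fingers":100},{"tx":0.9,"ty":0,"tz":0,"rx":0,"ry":0,"rz":0,"fingers":100},{"tx":0.9,"ty":0,"tz":0,"rx":0,"ry":0,"rz":0,"fingers":100},{"tx":0,"ty":0,"tz":0,"rx":0,"ry":0,"rz":0,"fingers":100}]' 
python3 - <<'E'
from h import *
snap('wrist','rigw'); snap('scene','sceneR'); snap('side','sideR')
a,_=load('rigw')
cv2.imwrite('pics/rigw2.png',cv2.resize(a[150:480,80:520],(800,600)))
b,m=load('cradw')
g=cv2.cvtColor(b,cv2.COLOR_BGR2HSV)
# dark mark of the carriage, and block top by bright low-saturation
roi=np.zeros(b.shape[:2],np.uint8); roi[290:390,235:325]=1
for nm,msk in [('dark',(g[...,2]<110)&(g[...,1]<70)),('alu',(g[...,2]>140)&(g[...,1]<60))]:
    n,l,s,c=cv2.connectedComponentsWithStats((msk&(roi>0)).astype(np.uint8))
    for i in range(1,n):
        if s[i,4]>60: print(nm,s[i],c[i].round(1),onz(m,*c[i],.072).round(4))
print(g[350,277],g[350,255],g[325,290],g[360,300])
E
```

```text
time: 1.38
tool_pos: [0.5499, 0.1453, 0.2312]
tool_rot: [-180.0, -0.0, 90.1]
contact_force: [0.6, -0.3, 0.5]
grip_width: 1.002
gripper_force: 0.0
dark [283 295  28  68 676] [296.5 329.1] [ 0.5272 -0.1081  0.072 ]
dark [269 343  17  15 199] [276.7 350.2] [ 0.5062 -0.1328  0.072 ]
alu [ 246  295   62   84 2418] [274.1 340.5] [ 0.5039 -0.1213  0.072 ]
alu [293 294  32  37 755] [310.9 312.3] [ 0.5421 -0.0891  0.072 ]
[135   7  73] [114  20 178] [113  11  89] [112  21 182]
```

View pics/rigw2.png

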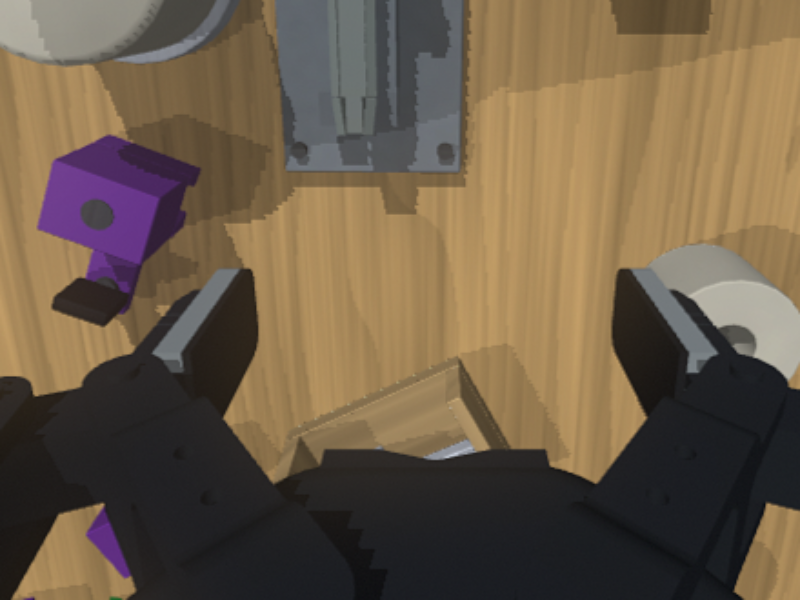

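The view shows the rig's open end at crop (357,135), which is wrist px (276,224). The front edge of the plate runs between wrist px (240,245) and (333,245). Now I'll measure the yaws and edges numerically.

```bash
python3 - <<'E'
from h import *
def fit(P):
    P=np.array(P)[:,:2]; 
    for _ in range(3):
        vx,vy,x,y=cv2.fitLine(P.astype(np.float32),cv2.DIST_HUBER,0,.01,.01).ravel(); d=abs((P[:,0]-x)*vy-(P[:,1]-y)*vx); P=P[d<max(.0015,np.median(d)*2.5)]
    return np.array([x,y]),np.array([vx,vy]),len(P)
b,m=load('rigw'); g=cv2.cvtColor(b,cv2.COLOR_BGR2HSV).astype(int)
grey=(g[...,1]<60)
L,Rr=[],[]
for v in range(5,240,3):
    r=np.where(grey[v,200:360])[0]+200
    # connected run containing col 300
    u=300
    while u<360 and grey[v,u]: u+=1
    Rr.append(onz(m,u-.5,v,.012))
    u=300
    while u>200 and grey[v,u]: u-=1
    L.append(onz(m,u+.5,v,.012))
for P in(Rr,L[25:]):
    c,d,n=fit(P); print('plate edge',c.round(4),'ang',np.degrees(np.arctan2(d[1],d[0])).round(2),n, 'x@y=.12',(c[0]+d[0]/d[1]*(.12-c[1])).round(4))
F=[]
for u in range(245,330,4):
    v=225
    while grey[v,u]: v+=1
    F.append(onz(m,u,v-.5,.012))
c,d,n=fit(F);print('front',c.round(4),np.degrees(np.arctan2(d[1],d[0])).round(2),n)
# rail edges: print row profiles
for v in (160,190,215): print(v,b[v,240:310].mean(1).astype(int).tolist())
print('col276',b[195:250,276].mean(1).astype(int).tolist())
print('col 272',b[195:250,272].mean(1).astype(int).tolist())
# carriage top face
b,m=load('cradw'); g=cv2.cvtColor(b,cv2.COLOR_BGR2HSV).astype(int)
msk=((g[...,1]<60)&(g[...,2]>160)).astype(np.uint8); roi=np.zeros_like(msk); roi[290:395,235:330]=1; msk&=roi
msk=cv2.morphologyEx(msk,cv2.MORPH_OPEN,np.ones((3,3)))
n,l,s,c=cv2.connectedComponentsWithStats(msk); i=l[350,258]; cn,_=cv2.findContours((l==i).astype(np.uint8),0,2)
P=np.array([onz(m,*p[0],.072)[:2] for p in cn[0]],np.float32); r=cv2.minAreaRect(P*1000); print('top',r, s[i])
E
```

```text
plate edge [0.5673 0.2345] ang 89.64 64 x@y=.12 0.5665
plate edge [0.458 0.21 ] ang 89.69 54 x@y=.12 0.4575
front [0.5181 0.1092] -0.25 22
160 [102, 100, 101, 101, 100, 101, 102, 101, 101, 102, 103, 102, 102, 102, 101, 101, 101, 100, 100, 100, 107, 112, 113, 113, 105, 90, 107, 115, 114, 114, 114, 114, 113, 114, 114, 114, 113, 114, 114, 115, 96, 96, 101, 100, 101, 102, 81, 69, 70, 69, 69, 68, 73, 73, 94, 100, 103, 83, 57, 64, 70, 70, 70, 69, 70, 70, 70, 70, 70, 71]
190 [100, 100, 100, 100, 101, 101, 101, 102, 102, 103, 103, 102, 103, 103, 102, 102, 102, 102, 101, 102, 102, 106, 111, 113, 113, 114, 93, 105, 114, 113, 112, 112, 113, 113, 113, 113, 112, 113, 113, 113, 114, 91, 96, 100, 101, 102, 95, 77, 69, 70, 69, 70, 69, 96, 103, 101, 103, 94, 64, 60, 69, 70, 71, 70, 71, 70, 70, 69, 73, 74]
215 [69, 67, 90, 100, 102, 101, 101, 101, 101, 100, 101, 102, 102, 102, 102, 100, 96, 96, 96, 96, 96, 95, 95, 94, 106, 110, 110, 112, 91, 71, 93, 110, 113, 112, 112, 112, 113, 113, 115, 79, 90, 100, 98, 98, 99, 94, 77, 69, 70, 70, 70, 70, 69, 69, 87, 97, 97, 98, 76, 68, 70, 69, 70, 70, 70, 70, 70, 71, 69, 91]
col276 [112, 112, 112, 113, 111, 112, 112, 112, 113, 113, 113, 113, 113, 113, 113, 113, 113, 113, 113, 113, 113, 112, 113, 113, 113, 113, 114, 111, 87, 67, 69, 72, 85, 85, 84, 84, 84, 84, 84, 83, 84, 84, 84, 84, 83, 89, 119, 117, 115, 84, 96, 96, 96, 96, 96]
col 272 [114, 113, 113, 113, 112, 112, 112, 112, 112, 113, 113, 113, 113, 113, 113, 113, 113, 113, 113, 114, 113, 113, 113, 113, 113, 113, 113, 111, 87, 67, 69, 71, 84, 84, 84, 84, 84, 84, 85, 84, 84, 85, 85, 85, 84, 89, 119, 119, 116, 85, 100, 100, 100, 101, 101]
top ((506.001708984375, -131.64132690429688), (42.02309799194336, 59.38700866699219), 26.305330276489258) [ 247  320   60   58 1774]
```

```bash
python3 - <<'E'
from h import *
b,m=load('rigw')
for l,r,v in [(259.7,285.7,160),(260.7,286.6,190)]: print([onz(m,u,v,z).round(4).tolist() for u,z in((l,.051),(r,.051),((l+r)/2,.052))])
for l,r,v in [(265.5,279.5,160),(266.3,280.5,190)]: print('flat',onz(m,(l+r)/2,v,.054).round(4))
print('end',onz(m,273.5,222.8,.054).round(4))
# cradle yaw via edge lines
s,ms=load('scene0'); d,md=load('side0')
for nm,f,roi in [('crad','cradw',(200,230,240,390)),]:
    im,mm=load(f); g=cv2.cvtColor(im,cv2.COLOR_BGR2GRAY)
    x0,y0,x1,y1=200,220,390,400
    ls=cv2.createLineSegmentDetector().detect(g[y0:y1,x0:x1])[0].reshape(-1,4)+[x0,y0,x0,y0]
    for a in ls:
        if np.hypot(a[2]-a[0],a[3]-a[1])>28:
            p,q=onz(mm,a[0],a[1],.05),onz(mm,a[2],a[3],.05); print(a.round(1),np.degrees(np.arctan2(*(q-p)[1::-1])).round(1)%180)
# board
for im,mm,(x0,y0,x1,y1) in [(s,ms,(130,235,215,310)),(d,md,(305,350,420,445))]:
    h=cv2.cvtColor(im,cv2.COLOR_BGR2HSV); roi=h[y0:y1,x0:x1].astype(int)
    c=im[(y0+y1)//2,(x0+x1)//2].astype(int); k=(np.abs(im[y0:y1,x0:x1].astype(int)-c).sum(2)<60).astype(np.uint8)
    k=cv2.morphologyEx(k,cv2.MORPH_CLOSE,np.ones((5,5))); k=cv2.morphologyEx(k,cv2.MORPH_OPEN,np.ones((5,5)))
    n,l,st,_=cv2.connectedComponentsWithStats(k); i=1+st[1:,4].argmax(); cn,_=cv2.findContours((l==i).astype(np.uint8),0,2)
    P=np.array([onz(mm,p[0][0]+x0,p[0][1]+y0,.018)[:2] for p in cn[0]],np.float32)*1000; print('board',cv2.minAreaRect(P))
E
```

```text
[[0.4947, 0.2037, 0.051], [0.5192, 0.2037, 0.051], [0.5071, 0.2038, 0.052]]
[[0.4943, 0.1756, 0.051], [0.5193, 0.1756, 0.051], [0.507, 0.1757, 0.052]]
flat [0.5072 0.2038 0.054 ]
flat [0.507 0.176 0.054]
end [0.5059 0.1438 0.054 ]
[338.1 397.2 378.1 396.3] 1.5
[222.8 336.7 202.  380. ] 63.099999999999994
[272.7 378.3 306.7 363.9] 26.0
[254.9 308.3 245.1 334.6] 68.7
[259.4 396.5 290.6 396.8] 179.4
[244.8 335.4 271.5 377.6] 116.3
[304.2 330.3 332.  318.3] 25.9
[307.3 362.3 286.4 327.2] 116.6
[335.1 238.4 380.2 327.7] 116.5
[377.3 329.2 332.7 243.3] 117.0
[275.8 390.5 222.8 309.6] 117.0
[291.8 310.  308.1 339.9] 115.1
[335.4 267.  370.6 333.7] 116.9
[279.7 318.8 247.6 333.2] 26.19999999999999
[340.4 286.4 295.  306.8] 26.19999999999999
[234.4 284.4 308.1 248.1] 27.1
[331.8 239.3 244.5 282.2] 27.099999999999994
[240.1 234.4 245.4 274.6] 93.4
[344.3 341.9 342.  375.6] 87.7
[355.3 360.6 353.1 393.1] 88.3
board ((551.302001953125, -356.6225280761719), (157.27328491210938, 182.10548400878906), 86.71272277832031)
board ((545.86328125, -354.002685546875), (179.48388671875, 183.303466796875), 82.91143035888672)
```

```bash
python3 -m creep '[{"tx":-0.984,"ty":-0.145,"tz":0,"rx":0,"ry":0,"rz":0,"fingers":100},{"tx":-0.984,"ty":-0.145,"tz":0,"rx":0,"ry":0,"rz":0,"fingers":100},{"tx":-0.984,"ty":-0.145,"tz":0,"rx":0,"ry":0,"rz":0,"fingers":100},{"tx":-0.984,"ty":-0.145,"tz":0,"rx":0,"ry":0,"rz":0,"fingers":100},{"tx":-0.984,"ty":-0.145,"tz":0,"rx":0,"ry":0,"rz":0,"fingers":100},{"tx":-0.984,"ty":-0.145,"tz":0,"rx":0,"ry":0,"rz":0,"fingers":100},{"tx":-0.984,"ty":-0.145,"tz":0,"rx":0,"ry":0,"rz":0,"fingers":100},{"tx":-0.984,"ty":-0.145,"tz":0,"rx":0,"ry":0,"rz":0,"fingers":100},{"tx":-0.984,"ty":-0.145,"tz":0,"rx":0,"ry":0,"rz":0,"fingers":100},{"tx":-0.984,"ty":-0.145,"tz":0,"rx":0,"ry":0,"rz":0,"fingers":100},{"tx":-0.984,"ty":-0.145,"tz":0,"rx":0,"ry":0,"rz":0,"fingers":100},{"tx":-0.984,"ty":-0.145,"tz":0,"rx":0,"ry":0,"rz":0,"fingers":100},{"tx":-0.984,"ty":-0.145,"tz":0,"rx":0,"ry":0,"rz":0,"fingers":100},{"tx":-0.984,"ty":-0.145,"tz":0,"rx":0,"ry":0,"rz":0,"fingers":100}]'
python3 -m creep '[{"tx":0,"ty":0,"tz":0.4,"rx":0,"ry":0,"rz":0.927,"fingers":100},{"tx":0,"ty":0,"tz":0.4,"rx":0,"ry":0,"rz":0.927,"fingers":100},{"tx":0,"ty":0,"tz":0.4,"rx":0,"ry":0,"rz":0.927,"fingers":100},{"tx":0,"ty":0,"tz":0.4,"rx":0,"ry":0,"rz":0.927,"fingers":100},{"tx":0,"ty":0,"tz":0.4,"rx":0,"ry":0,"rz":0.927,"fingers":100},{"tx":0,"ty":0,"tz":0.4,"rx":0,"ry":0,"rz":0.927,"fingers":100},{"tx":0,"ty":0,"tz":0.4,"rx":0,"ry":0,"rz":0.927,"fingers":100},{"tx":0,"ty":0,"tz":0.4,"rx":0,"ry":0,"rz":0.927,"fingers":100},{"tx":0,"ty":0,"tz":0.4,"rx":0,"ry":0,"rz":0.927,"fingers":100},{"tx":0,"ty":0,"tz":0.4,"rx":0,"ry":0,"rz":0.927,"fingers":100},{"tx":0,"ty":0,"tz":0.4,"rx":0,"ry":0,"rz":0.927,"fingers":100},{"tx":0,"ty":0,"tz":0.4,"rx":0,"ry":0,"rz":0.927,"fingers":100},{"tx":0,"ty":0,"tz":0,"rx":0,"ry":0,"rz":0,"fingers":100}]'
python3 - <<'E'
from h import *
b,m=snap('wrist','pre')
s,ms=load('scene0'); d,md=load('side0'); r,_=load('sideR')
print([onz(md,u,v,.018).round(4)[:2].tolist() for u,v in((318,367),(398,362),(408,428),(324,434))])
print([onz(ms,u,v,.018).round(4)[:2].tolist() for u,v in((153,245),(208,247),(196,302),(140,298))])
t=cv2.imread('pics/pre.png'); w=np.hstack([cv2.resize(r[130:230,265:365],(300,300)),cv2.resize(d[345:445,305:425],(320,300))[:, :300]])
cv2.imwrite('pics/comp3.png',np.hstack([cv2.resize(t,(480,360)),cv2.resize(w,(320,160)) if 0 else np.vstack([cv2.resize(w[:,:300],(180,180)),cv2.resize(w[:,300:],(180,180))])]))
E
```

```text
time: 3.28
tool_pos: [0.5091, -0.1328, 0.2314]
tool_rot: [180.0, 0.0, 90.0]
contact_force: [-0.3, -0.1, 0.4]
grip_width: 0.998
gripper_force: 0.0
time: 4.9
tool_pos: [0.5088, -0.1319, 0.1345]
tool_rot: [-179.9, 0.1, 26.3]
contact_force: [-0.7, 0.1, 0.5]
grip_width: 1.0
gripper_force: 0.0
[[0.4636, -0.2894], [0.6146, -0.2976], [0.6027, -0.4236], [0.4567, -0.4161]]
[[0.463, -0.4186], [0.4637, -0.2822], [0.6151, -0.2847], [0.6097, -0.4151]]
```

View pics/comp3.png

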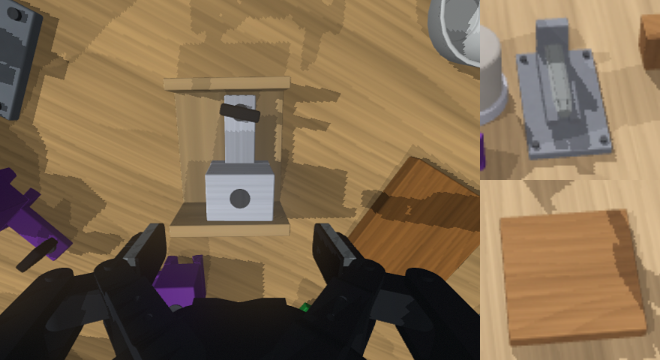

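Carriage is centred between the fingers: mark at wrist (320,264), knob at the far end. The board spans roughly x 0.46–0.61 and y −0.42 to −0.29. Descending to grip it by the ends.

```bash
python3 -m creep '[{"tx":0,"ty":0,"tz":0.91,"rx":0,"ry":0,"rz":0,"fingers":100},{"tx":0,"ty":0,"tz":0.91,"rx":0,"ry":0,"rz":0,"fingers":100},{"tx":0,"ty":0,"tz":0.91,"rx":0,"ry":0,"rz":0,"fingers":100},{"tx":0,"ty":0,"tz":0.91,"rx":0,"ry":0,"rz":0,"fingers":100},{"tx":0,"ty":0,"tz":0.91,"rx":0,"ry":0,"rz":0,"fingers":100},{"tx":0,"ty":0,"tz":0.91,"rx":0,"ry":0,"rz":0,"fingers":100},{"tx":0,"ty":0,"tz":0,"rx":0,"ry":0,"rz":0,"fingers":100},{"tx":0,"ty":0,"tz":0,"rx":0,"ry":0,"rz":0,"fingers":50},{"tx":0,"ty":0,"tz":0,"rx":0,"ry":0,"rz":0,"fingers":40},{"tx":0,"ty":0,"tz":0,"rx":0,"ry":0,"rz":0,"fingers":40},{"tx":0,"ty":0,"tz":0,"rx":0,"ry":0,"rz":0,"fingers":40},{"tx":0,"ty":0,"tz":0,"rx":0,"ry":0,"rz":0,"fingers":40}]' 70
```

```text
time: 6.45
tool_pos: [0.5104, -0.1318, 0.0273]
tool_rot: [179.9, -0.1, 26.3]
contact_force: [-0.0, -0.2, 5.6]
grip_width: 0.695
gripper_force: 77.3
```

```bash
python3 -m creep '[{"tx":0,"ty":0,"tz":-0.3,"rx":0,"ry":0,"rz":0,"fingers":40},{"tx":0,"ty":0,"tz":-0.7,"rx":0,"ry":0,"rz":0,"fingers":40},{"tx":0,"ty":0,"tz":-0.8,"rx":0,"ry":0,"rz":0,"fingers":40},{"tx":0,"ty":0,"tz":-0.8,"rx":0,"ry":0,"rz":0,"fingers":40},{"tx":0,"ty":0,"tz":-0.8,"rx":0,"ry":0,"rz":0,"fingers":40},{"tx":0,"ty":0,"tz":-0.8,"rx":0,"ry":0,"rz":0,"fingers":40},{"tx":0,"ty":0,"tz":-0.8,"rx":0,"ry":0,"rz":0,"fingers":40},{"tx":0,"ty":0,"tz":0,"rx":0,"ry":0,"rz":0,"fingers":40}]'
python3 -m creep '[{"tx":0,"ty":0,"tz":0,"rx":0,"ry":0,"rz":0.6,"fingers":40},{"tx":0,"ty":0,"tz":0,"rx":0,"ry":0,"rz":0.8,"fingers":40},{"tx":0,"ty":0,"tz":0,"rx":0,"ry":0,"rz":0.9,"fingers":40},{"tx":0,"ty":0,"tz":0,"rx":0,"ry":0,"rz":0.9,"fingers":40},{"tx":0,"ty":0,"tz":0,"rx":0,"ry":0,"rz":0.8,"fingers":40},{"tx":0,"ty":0,"tz":0,"rx":0,"ry":0,"rz":0.59,"fingers":40},{"tx":0.04,"ty":0.5,"tz":0,"rx":0,"ry":0,"rz":0,"fingers":40},{"tx":0.04,"ty":0.9,"tz":0,"rx":0,"ry":0,"rz":0,"fingers":40},{"tx":0.04,"ty":0.95,"tz":0,"rx":0,"ry":0,"rz":0,"fingers":40},{"tx":0.04,"ty":0.95,"tz":0,"rx":0,"ry":0,"rz":0,"fingers":40},{"tx":0.04,"ty":0.95,"tz":0,"rx":0,"ry":0,"rz":0,"fingers":40},{"tx":0.04,"ty":0.95,"tz":0,"rx":0,"ry":0,"rz":0,"fingers":40},{"tx":0.04,"ty":0.95,"tz":0,"rx":0,"ry":0,"rz":0,"fingers":40},{"tx":0.04,"ty":0.95,"tz":0,"rx":0,"ry":0,"rz":0,"fingers":40},{"tx":0.04,"ty":0.95,"tz":0,"rx":0,"ry":0,"rz":0,"fingers":40},{"tx":0.04,"ty":0.95,"tz":0,"rx":0,"ry":0,"rz":0,"fingers":40},{"tx":0.04,"ty":0.95,"tz":0,"rx":0,"ry":0,"rz":0,"fingers":40},{"tx":0.04,"ty":0.95,"tz":0,"rx":0,"ry":0,"rz":0,"fingers":40},{"tx":0,"ty":0.3,"tz":0,"rx":0,"ry":0,"rz":0,"fingers":40},{"tx":0,"ty":0,"tz":0,"rx":0,"ry":0,"rz":0,"fingers":40}]'
python3 - <<'E'
from h import *
for n in('side','scene','wrist'): snap(n,n+'1')
a=load('side1')[0];b=load('scene1')[0];c=load('wrist1')[0]
cv2.imwrite('pics/comp4.png',np.vstack([np.hstack([cv2.resize(a[280:450,280:450],(400,400)),cv2.resize(b[200:340,110:250],(400,400))])]))
E
```

```text
time: 7.45
tool_pos: [0.5107, -0.1319, 0.1284]
tool_rot: [179.8, -0.2, 26.3]
contact_force: [-0.3, -0.3, -6.1]
grip_width: 0.691
gripper_force: 76.7
time: 9.95
tool_pos: [0.5188, -0.3558, 0.1259]
tool_rot: [-180.0, 0.0, -0.1]
contact_force: [-0.1, -0.4, -4.7]
grip_width: 0.696
gripper_force: 76.9
```

View pics/comp4.png

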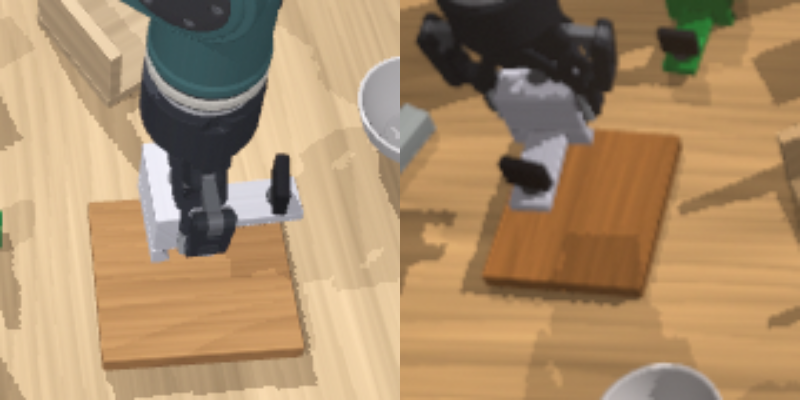

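Held level, over the board (board top at side-crop (90–300, 200–360)). Lowering.

```bash
python3 -m creep '[{"tx":0,"ty":0,"tz":0.7,"rx":0,"ry":0,"rz":0,"fingers":40},{"tx":0,"ty":0,"tz":0.8,"rx":0,"ry":0,"rz":0,"fingers":40},{"tx":0,"ty":0,"tz":0.8,"rx":0,"ry":0,"rz":0,"fingers":40},{"tx":0,"ty":0,"tz":0.8,"rx":0,"ry":0,"rz":0,"fingers":40},{"tx":0,"ty":0,"tz":0.7,"rx":0,"ry":0,"rz":0,"fingers":40},{"tx":0,"ty":0,"tz":0.4,"rx":0,"ry":0,"rz":0,"fingers":40},{"tx":0,"ty":0,"tz":0,"rx":0,"ry":0,"rz":0,"fingers":40},{"tx":0,"ty":0,"tz":0,"rx":0,"ry":0,"rz":0,"fingers":40}]'
python3 -m creep '[{"tx":0,"ty":0,"tz":0.1,"rx":0,"ry":0,"rz":0,"fingers":40},{"tx":0,"ty":0,"tz":0.1,"rx":0,"ry":0,"rz":0,"fingers":40},{"tx":0,"ty":0,"tz":0.05,"rx":0,"ry":0,"rz":0,"fingers":40},{"tx":0,"ty":0,"tz":0,"rx":0,"ry":0,"rz":0,"fingers":40},{"tx":0,"ty":0,"tz":0,"rx":0,"ry":0,"rz":0,"fingers":40}]'
```

```text
time: 11.1
tool_pos: [0.5194, -0.356, 0.043]
tool_rot: [179.9, -0.1, -0.0]
contact_force: [0.8, 0.0, -4.7]
grip_width: 0.693
gripper_force: 76.9
time: 11.72
tool_pos: [0.5189, -0.3556, 0.0372]
tool_rot: [180.0, -0.0, -0.0]
contact_force: [0.1, 0.1, -4.3]
grip_width: 0.692
gripper_force: 76.9
```

```bash
python3 -m creep '[{"tx":0,"ty":0,"tz":0.08,"rx":0,"ry":0,"rz":0,"fingers":40},{"tx":0,"ty":0,"tz":0.08,"rx":0,"ry":0,"rz":0,"fingers":40},{"tx":0,"ty":0,"tz":0,"rx":0,"ry":0,"rz":0,"fingers":40},{"tx":0,"ty":0,"tz":0,"rx":0,"ry":0,"rz":0,"fingers":40}]'
python3 -m creep '[{"tx":0,"ty":0,"tz":0.05,"rx":0,"ry":0,"rz":0,"fingers":40},{"tx":0,"ty":0,"tz":0,"rx":0,"ry":0,"rz":0,"fingers":40},{"tx":0,"ty":0,"tz":0,"rx":0,"ry":0,"rz":0,"fingers":40}]'
```

```text
time: 12.22
tool_pos: [0.5189, -0.3555, 0.0339]
tool_rot: [-180.0, -0.0, -0.0]
contact_force: [-0.3, 0.6, -5.6]
grip_width: 0.689
gripper_force: 76.9
time: 12.6
tool_pos: [0.519, -0.3557, 0.0334]
tool_rot: [180.0, -0.0, -0.0]
contact_force: [-0.2, 0.5, -2.0]
grip_width: 0.689
gripper_force: 77.1
```

```bash
python3 -m creep '[{"tx":0,"ty":0,"tz":0.06,"rx":0,"ry":0,"rz":0,"fingers":40},{"tx":0,"ty":0,"tz":0,"rx":0,"ry":0,"rz":0,"fingers":40},{"tx":0,"ty":0,"tz":0,"rx":0,"ry":0,"rz":0,"fingers":40}]'
```

```text
time: 12.98
tool_pos: [0.5191, -0.3557, 0.0334]
tool_rot: [180.0, -0.0, -0.0]
contact_force: [-4.1, 3.1, 5.4]
grip_width: 0.69
gripper_force: 77.7
```

Resting on the board. Opening, rising and turning the tool to θ ≈ 90°.

```bash
python3 -m creep '[{"tx":0,"ty":0,"tz":0,"rx":0,"ry":0,"rz":0,"fingers":100},{"tx":0,"ty":0,"tz":0,"rx":0,"ry":0,"rz":0,"fingers":100},{"tx":0,"ty":0,"tz":0,"rx":0,"ry":0,"rz":0,"fingers":100},{"tx":0,"ty":0,"tz":-0.3,"rx":0,"ry":0,"rz":0,"fingers":100},{"tx":0,"ty":0,"tz":-0.8,"rx":0,"ry":0,"rz":0,"fingers":100},{"tx":0,"ty":0,"tz":-1,"rx":0,"ry":0,"rz":0,"fingers":100},{"tx":0,"ty":0,"tz":-1,"rx":0,"ry":0,"rz":0,"fingers":100},{"tx":0,"ty":0,"tz":-1,"rx":0,"ry":0,"rz":0,"fingers":100},{"tx":0,"ty":0,"tz":-1,"rx":0,"ry":0,"rz":0,"fingers":100},{"tx":0,"ty":0,"tz":-1,"rx":0,"ry":0,"rz":0,"fingers":100}]'
python3 -m creep '[{"tx":0,"ty":0,"tz":0,"rx":0,"ry":0,"rz":-0.98,"fingers":100},{"tx":0,"ty":0,"tz":0,"rx":0,"ry":0,"rz":-0.98,"fingers":100},{"tx":0,"ty":0,"tz":0,"rx":0,"ry":0,"rz":-0.98,"fingers":100},{"tx":0,"ty":0,"tz":0,"rx":0,"ry":0,"rz":-0.98,"fingers":100},{"tx":0,"ty":0,"tz":0,"rx":0,"ry":0,"rz":-0.98,"fingers":100},{"tx":0,"ty":0,"tz":0,"rx":0,"ry":0,"rz":-0.98,"fingers":100},{"tx":0,"ty":0,"tz":0,"rx":0,"ry":0,"rz":-0.98,"fingers":100},{"tx":0,"ty":0,"tz":0,"rx":0,"ry":0,"rz":-0.98,"fingers":100},{"tx":0,"ty":0,"tz":0,"rx":0,"ry":0,"rz":-0.98,"fingers":100},{"tx":0,"ty":0,"tz":0,"rx":0,"ry":0,"rz":-0.98,"fingers":100},{"tx":0,"ty":0,"tz":0,"rx":0,"ry":0,"rz":-0.98,"fingers":100},{"tx":0,"ty":0,"tz":0,"rx":0,"ry":0,"rz":-0.98,"fingers":100},{"tx":0,"ty":0,"tz":0,"rx":0,"ry":0,"rz":-0.98,"fingers":100},{"tx":0,"ty":0,"tz":0,"rx":0,"ry":0,"rz":-0.98,"fingers":100},{"tx":0,"ty":0,"tz":0,"rx":0,"ry":0,"rz":-0.98,"fingers":100},{"tx":0,"ty":0,"tz":0,"rx":0,"ry":0,"rz":-0.98,"fingers":100},{"tx":0,"ty":0,"tz":0,"rx":0,"ry":0,"rz":0,"fingers":100}]'
python3 - <<'E'
from h import *
b,m=snap('wrist','stand')
g=cv2.cvtColor(b,cv2.COLOR_BGR2HSV)
k=((g[...,1]<60)&(g[...,2]<110)&(g[...,2]>45)).astype(np.uint8)
n,l,s,c=cv2.connectedComponentsWithStats(k)
for i in range(1,n):
    if 80<s[i,4]<900 and abs(s[i,2]-s[i,3])<6: print(s[i],c[i].round(1),onz(m,*c[i],.078).round(4))
E
```

```text
time: 14.22
tool_pos: [0.5189, -0.3555, 0.1554]
tool_rot: [180.0, -0.0, -0.0]
contact_force: [-0.4, 0.3, -0.2]
grip_width: 1.0
gripper_force: 0.0
time: 16.35
tool_pos: [0.519, -0.3556, 0.1545]
tool_rot: [180.0, 0.0, 89.7]
contact_force: [0.1, 0.2, -0.7]
grip_width: 1.002
gripper_force: 0.0
[299 241  26  24 489] [311.7 252.6] [ 0.5146 -0.3551  0.078 ]
```

View pics/stand.png

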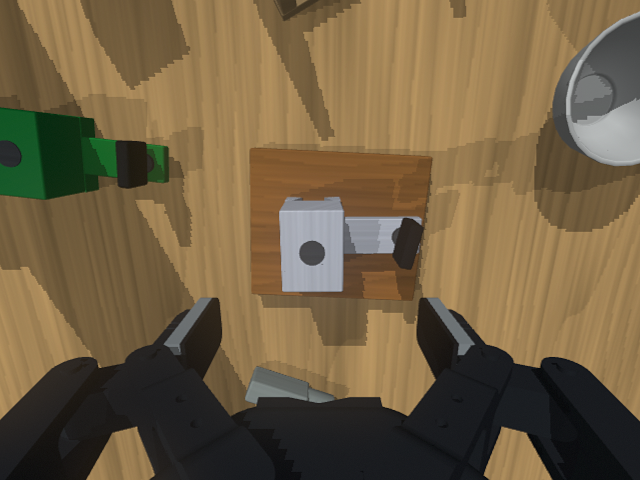

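The carriage stands upright on the board: mark at (312,253) → (0.515,−0.355), flanks vertical, knob bar at (407,243). Now gripping it by the flanks.

```bash
python3 -m creep '[{"tx":0,"ty":-0.22,"tz":0.5,"rx":0,"ry":0,"rz":0,"fingers":70},{"tx":0,"ty":0,"tz":1,"rx":0,"ry":0,"rz":0,"fingers":70},{"tx":0,"ty":0,"tz":1,"rx":0,"ry":0,"rz":0,"fingers":70},{"tx":0,"ty":0,"tz":1,"rx":0,"ry":0,"rz":0,"fingers":70},{"tx":0,"ty":0,"tz":1,"rx":0,"ry":0,"rz":0,"fingers":70},{"tx":0,"ty":0,"tz":0.7,"rx":0,"ry":0,"rz":0,"fingers":70},{"tx":0,"ty":0,"tz":0.37,"rx":0,"ry":0,"rz":0,"fingers":70},{"tx":0,"ty":0,"tz":0,"rx":0,"ry":0,"rz":0,"fingers":70},{"tx":0,"ty":0,"tz":0,"rx":0,"ry":0,"rz":0,"fingers":30},{"tx":0,"ty":0,"tz":0,"rx":0,"ry":0,"rz":0,"fingers":30},{"tx":0,"ty":0,"tz":0,"rx":0,"ry":0,"rz":0,"fingers":30},{"tx":0,"ty":0,"tz":0,"rx":0,"ry":0,"rz":0,"fingers":30}]' 80
python3 -m creep '[{"tx":0,"ty":0,"tz":-0.3,"rx":0,"ry":0,"rz":0,"fingers":30},{"tx":0,"ty":0,"tz":-0.8,"rx":0,"ry":0,"rz":0,"fingers":30},{"tx":0,"ty":0,"tz":-0.95,"rx":0,"ry":0,"rz":0,"fingers":30},{"tx":0,"ty":0,"tz":-0.95,"rx":0,"ry":0,"rz":0,"fingers":30},{"tx":0,"ty":0,"tz":-0.95,"rx":0,"ry":0,"rz":0,"fingers":30},{"tx":0,"ty":0,"tz":-0.95,"rx":0,"ry":0,"rz":0,"fingers":30},{"tx":0,"ty":0,"tz":0,"rx":0,"ry":0,"rz":0,"fingers":30}]'
```

```text
time: 17.9
tool_pos: [0.5151, -0.3561, 0.0436]
tool_rot: [179.9, 0.1, 89.8]
contact_force: [-0.6, -1.0, 4.4]
grip_width: 0.503
gripper_force: 82.7
time: 18.77
tool_pos: [0.5157, -0.3565, 0.1436]
tool_rot: [179.7, 0.2, 89.8]
contact_force: [0.4, 0.2, -5.4]
grip_width: 0.501
gripper_force: 82.1
```

```bash
python3 -m creep '[{"tx":0.5,"ty":-0.022,"tz":0,"rx":0,"ry":0,"rz":0,"fingers":30},{"tx":0.98,"ty":-0.022,"tz":0,"rx":0,"ry":0,"rz":0,"fingers":30},{"tx":0.98,"ty":-0.022,"tz":0,"rx":0,"ry":0,"rz":0,"fingers":30},{"tx":0.98,"ty":-0.022,"tz":0,"rx":0,"ry":0,"rz":0,"fingers":30},{"tx":0.98,"ty":-0.022,"tz":0,"rx":0,"ry":0,"rz":0,"fingers":30},{"tx":0.98,"ty":-0.022,"tz":0,"rx":0,"ry":0,"rz":0,"fingers":30},{"tx":0.98,"ty":-0.022,"tz":0,"rx":0,"ry":0,"rz":0,"fingers":30},{"tx":0.98,"ty":-0.022,"tz":0,"rx":0,"ry":0,"rz":0,"fingers":30},{"tx":0.98,"ty":-0.022,"tz":0,"rx":0,"ry":0,"rz":0,"fingers":30},{"tx":0.98,"ty":-0.022,"tz":0,"rx":0,"ry":0,"rz":0,"fingers":30},{"tx":0.98,"ty":-0.022,"tz":0,"rx":0,"ry":0,"rz":0,"fingers":30},{"tx":0.98,"ty":-0.022,"tz":0,"rx":0,"ry":0,"rz":0,"fingers":30}]'
python3 -m creep '[{"tx":0.98,"ty":-0.022,"tz":0,"rx":0,"ry":0,"rz":0,"fingers":30},{"tx":0.98,"ty":-0.022,"tz":0,"rx":0,"ry":0,"rz":0,"fingers":30},{"tx":0.98,"ty":-0.022,"tz":0,"rx":0,"ry":0,"rz":0,"fingers":30},{"tx":0.98,"ty":-0.022,"tz":0,"rx":0,"ry":0,"rz":0,"fingers":30},{"tx":0.98,"ty":-0.022,"tz":0,"rx":0,"ry":0,"rz":0,"fingers":30},{"tx":0.98,"ty":-0.022,"tz":0,"rx":0,"ry":0,"rz":0,"fingers":30},{"tx":0.98,"ty":-0.022,"tz":0,"rx":0,"ry":0,"rz":0,"fingers":30},{"tx":0.98,"ty":-0.022,"tz":0,"rx":0,"ry":0,"rz":0,"fingers":30},{"tx":0.98,"ty":-0.022,"tz":0,"rx":0,"ry":0,"rz":0,"fingers":30},{"tx":0.7,"ty":-0.022,"tz":0,"rx":0,"ry":0,"rz":0,"fingers":30},{"tx":0.5,"ty":-0.022,"tz":0,"rx":0,"ry":0,"rz":0,"fingers":30},{"tx":0,"ty":0,"tz":0,"rx":0,"ry":0,"rz":0,"fingers":30},{"tx":0,"ty":0,"tz":0,"rx":0,"ry":0,"rz":0,"fingers":30}]'
python3 - <<'E'
from h import *
a,m=snap('wrist','appr'); snap('side','sappr'); snap('scene','scappr')
a=load('appr')[0]; b=load('sappr')[0]
cv2.imwrite('pics/comp5.png',np.hstack([cv2.resize(a[:330,150:480],(500,500)),cv2.resize(b[120:240,260:330],(292,500))]))
E
```

```text
time: 20.27
tool_pos: [0.51, -0.1286, 0.1404]
tool_rot: [180.0, -0.0, 89.8]
contact_force: [-0.5, -0.7, -5.4]
grip_width: 0.511
gripper_force: 82.0
time: 21.9
tool_pos: [0.5058, 0.0701, 0.1403]
tool_rot: [180.0, 0.0, 89.8]
contact_force: [-0.0, -0.9, -4.1]
grip_width: 0.51
gripper_force: 82.0
```

View pics/comp5.png

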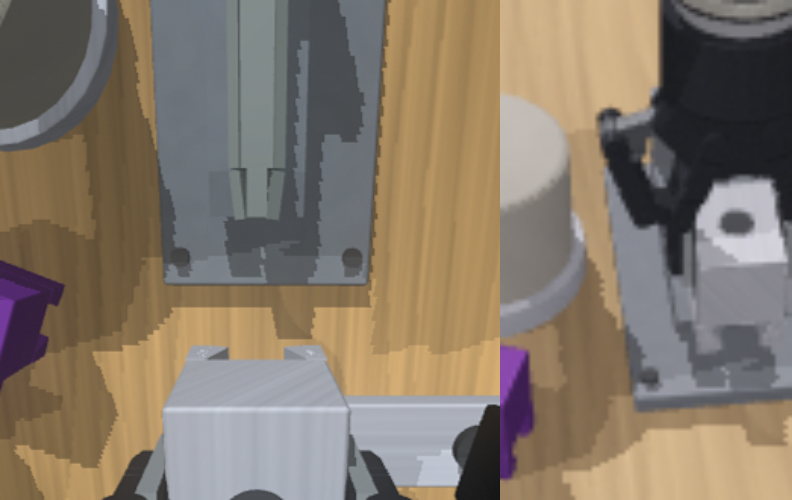

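The wrist view shows the rail centred at crop x≈257, the carriage block at x≈256.5 and the image centre at 257.6. They are parallel, with the knob on the +x side. Lowering to rail height.

```bash
python3 -m creep '[{"tx":0,"ty":0,"tz":0.5,"rx":0,"ry":0,"rz":0,"fingers":30},{"tx":0,"ty":0,"tz":0.9,"rx":0,"ry":0,"rz":0,"fingers":30},{"tx":0,"ty":0,"tz":0.9,"rx":0,"ry":0,"rz":0,"fingers":30},{"tx":0,"ty":0,"tz":0.8,"rx":0,"ry":0,"rz":0,"fingers":30},{"tx":0,"ty":0,"tz":0.5,"rx":0,"ry":0,"rz":0,"fingers":30},{"tx":0,"ty":0,"tz":0,"rx":0,"ry":0,"rz":0,"fingers":30},{"tx":0,"ty":0,"tz":0,"rx":0,"ry":0,"rz":0,"fingers":30},{"tx":0,"ty":0,"tz":0,"rx":0,"ry":0,"rz":0,"fingers":30}]'
python3 - <<'E'
from h import *
m=load('appr')[1]
print(onz(m,320.3,143,.054).round(4),onz(m,320.3,10,.054).round(4))
b,m=snap('wrist','low')
g=cv2.cvtColor(b,cv2.COLOR_BGR2HSV); print(m['R'])
k=((g[...,1]<60)&(g[...,2]<110)&(g[...,2]>45)).astype(np.uint8)
# block top: edges on rows through bright area
al=(g[...,1]<40)&(g[...,2]>150)
for v in range(285,345,15):
    r=np.where(al[v,200:440])[0]+200; print(v,r.min(),r.max(), len(r)) if len(r) else 0
E
```

```text
time: 23.05
tool_pos: [0.5066, 0.0705, 0.0694]
tool_rot: [179.9, -0.0, 89.8]
contact_force: [-0.3, -0.2, -4.2]
grip_width: 0.503
gripper_force: 82.0
[0.5078 0.1431 0.054 ] [0.508  0.2188 0.054 ]
[[ 9.99988710e-01 -4.25795034e-03  2.10930448e-03]
 [-4.67776060e-03 -9.60150011e-01  2.79446013e-01]
 [ 8.35381481e-04 -2.79452725e-01 -9.60159089e-01]]
285 258 439 180
300 259 439 161
315 260 439 150
330 251 389 84
```

```bash
python3 -m creep '[{"tx":0,"ty":0.05,"tz":0.17,"rx":0,"ry":0,"rz":0,"fingers":30},{"tx":0.4,"ty":0,"tz":0,"rx":0,"ry":0,"rz":0,"fingers":30},{"tx":0.5,"ty":0,"tz":0,"rx":0,"ry":0,"rz":0,"fingers":30},{"tx":0.5,"ty":0,"tz":0,"rx":0,"ry":0,"rz":0,"fingers":30},{"tx":0.4,"ty":0,"tz":0,"rx":0,"ry":0,"rz":0,"fingers":30},{"tx":0.3,"ty":0,"tz":0,"rx":0,"ry":0,"rz":0,"fingers":30},{"tx":0,"ty":0,"tz":0,"rx":0,"ry":0,"rz":0,"fingers":30}]'
python3 -m creep '[{"tx":0.25,"ty":0,"tz":0,"rx":0,"ry":0,"rz":0,"fingers":30},{"tx":0.25,"ty":0,"tz":0,"rx":0,"ry":0,"rz":0,"fingers":30},{"tx":0,"ty":0,"tz":0,"rx":0,"ry":0,"rz":0,"fingers":30}]'
```

```text
time: 23.98
tool_pos: [0.5069, 0.113, 0.0649]
tool_rot: [180.0, 0.0, 89.9]
contact_force: [-0.5, -0.1, -5.3]
grip_width: 0.504
gripper_force: 82.1
time: 24.35
tool_pos: [0.507, 0.1228, 0.0649]
tool_rot: [180.0, -0.0, 89.8]
contact_force: [0.6, -0.2, -5.4]
grip_width: 0.504
gripper_force: 82.1
```

```bash
python3 -m creep '[{"tx":0.3,"ty":0,"tz":0,"rx":0,"ry":0,"rz":0,"fingers":30},{"tx":0.3,"ty":0,"tz":0,"rx":0,"ry":0,"rz":0,"fingers":30},{"tx":0.3,"ty":0,"tz":0,"rx":0,"ry":0,"rz":0,"fingers":30},{"tx":0,"ty":0,"tz":0,"rx":0,"ry":0,"rz":0,"fingers":30}]'
python3 -m creep '[{"tx":0.3,"ty":0,"tz":0,"rx":0,"ry":0,"rz":0,"fingers":30},{"tx":0.4,"ty":0,"tz":0,"rx":0,"ry":0,"rz":0,"fingers":30},{"tx":0.4,"ty":0,"tz":0,"rx":0,"ry":0,"rz":0,"fingers":30},{"tx":0,"ty":0,"tz":0,"rx":0,"ry":0,"rz":0,"fingers":30}]'
```

```text
time: 24.85
tool_pos: [0.507, 0.1411, 0.0649]
tool_rot: [180.0, -0.0, 89.9]
contact_force: [-0.5, 0.1, -5.8]
grip_width: 0.502
gripper_force: 82.1
time: 25.35
tool_pos: [0.5071, 0.1633, 0.0649]
tool_rot: [180.0, -0.0, 89.9]
contact_force: [0.1, 0.2, -4.7]
grip_width: 0.504
gripper_force: 82.1
```

```bash
python3 -m creep '[{"tx":0.4,"ty":0,"tz":0,"rx":0,"ry":0,"rz":0,"fingers":30},{"tx":0.5,"ty":0,"tz":0,"rx":0,"ry":0,"rz":0,"fingers":30},{"tx":0.5,"ty":0,"tz":0,"rx":0,"ry":0,"rz":0,"fingers":30},{"tx":0.5,"ty":0,"tz":0,"rx":0,"ry":0,"rz":0,"fingers":30},{"tx":0.5,"ty":0,"tz":0,"rx":0,"ry":0,"rz":0,"fingers":30},{"tx":0.5,"ty":0,"tz":0,"rx":0,"ry":0,"rz":0,"fingers":30},{"tx":0.3,"ty":0,"tz":0,"rx":0,"ry":0,"rz":0,"fingers":30},{"tx":0,"ty":0,"tz":0,"rx":0,"ry":0,"rz":0,"fingers":30}]'
python3 -m creep '[{"tx":0.1,"ty":0,"tz":0.03,"rx":0,"ry":0,"rz":0,"fingers":30},{"tx":0.1,"ty":0,"tz":0.02,"rx":0,"ry":0,"rz":0,"fingers":30},{"tx":0.1,"ty":0,"tz":0,"rx":0,"ry":0,"rz":0,"fingers":30},{"tx":0,"ty":0,"tz":0,"rx":0,"ry":0,"rz":0,"fingers":30},{"tx":0,"ty":0,"tz":0,"rx":0,"ry":0,"rz":0,"fingers":30}]'
```

```text
time: 26.35
tool_pos: [0.5073, 0.2269, 0.0649]
tool_rot: [180.0, 0.0, 89.8]
contact_force: [0.1, 0.1, -5.5]
grip_width: 0.503
gripper_force: 82.1
time: 26.98
tool_pos: [0.5074, 0.2324, 0.0639]
tool_rot: [180.0, 0.0, 89.8]
contact_force: [-0.2, 0.8, -5.3]
grip_width: 0.505
gripper_force: 82.1
```

```bash
python3 -m creep '[{"tx":0.15,"ty":0,"tz":0,"rx":0,"ry":0,"rz":0,"fingers":30},{"tx":0.15,"ty":0,"tz":0,"rx":0,"ry":0,"rz":0,"fingers":30},{"tx":0,"ty":0,"tz":0,"rx":0,"ry":0,"rz":0,"fingers":30},{"tx":0,"ty":0,"tz":0,"rx":0,"ry":0,"rz":0,"fingers":30}]'
python3 -m creep '[{"tx":0.1,"ty":0,"tz":0,"rx":0,"ry":0,"rz":0,"fingers":30},{"tx":0,"ty":0,"tz":0,"rx":0,"ry":0,"rz":0,"fingers":30},{"tx":0,"ty":0,"tz":0,"rx":0,"ry":0,"rz":0,"fingers":30}]'
python3 -m creep '[{"tx":0.1,"ty":0,"tz":0,"rx":0,"ry":0,"rz":0,"fingers":30},{"tx":0,"ty":0,"tz":0,"rx":0,"ry":0,"rz":0,"fingers":30},{"tx":0,"ty":0,"tz":0,"rx":0,"ry":0,"rz":0,"fingers":30}]'
```

```text
time: 27.48
tool_pos: [0.5074, 0.2385, 0.0639]
tool_rot: [180.0, 0.0, 89.8]
contact_force: [-0.4, 0.2, -4.8]
grip_width: 0.507
gripper_force: 82.1
time: 27.85
tool_pos: [0.5074, 0.2405, 0.0639]
tool_rot: [180.0, 0.0, 89.8]
contact_force: [0.0, -0.1, -4.8]
grip_width: 0.505
gripper_force: 82.1
time: 28.22
tool_pos: [0.5074, 0.2426, 0.0639]
tool_rot: [180.0, -0.0, 89.8]
contact_force: [0.7, -1.1, -5.1]
grip_width: 0.502
gripper_force: 82.1
```

```bash
python3 -m creep '[{"tx":0.07,"ty":0,"tz":0,"rx":0,"ry":0,"rz":0,"fingers":30},{"tx":0,"ty":0,"tz":0,"rx":0,"ry":0,"rz":0,"fingers":30},{"tx":0,"ty":0,"tz":0,"rx":0,"ry":0,"rz":0,"fingers":30}]'
python3 -m creep '[{"tx":0.07,"ty":0,"tz":0,"rx":0,"ry":0,"rz":0,"fingers":30},{"tx":0,"ty":0,"tz":0,"rx":0,"ry":0,"rz":0,"fingers":30},{"tx":0,"ty":0,"tz":0,"rx":0,"ry":0,"rz":0,"fingers":30}]'
```

```text
time: 28.6
tool_pos: [0.5074, 0.2427, 0.064]
tool_rot: [-180.0, 0.1, 89.8]
contact_force: [-2.0, -5.0, -4.1]
grip_width: 0.506
gripper_force: 82.3
time: 28.98
tool_pos: [0.5074, 0.2427, 0.064]
tool_rot: [-180.0, 0.3, 89.8]
contact_force: [-1.4, -8.7, -2.7]
grip_width: 0.505
gripper_force: 82.5
```

It met the stop at y=0.2427. Now seating it down onto the shoulders.

```bash
python3 -m creep '[{"tx":0,"ty":0,"tz":0.03,"rx":0,"ry":0,"rz":0,"fingers":30},{"tx":0,"ty":0,"tz":0.03,"rx":0,"ry":0,"rz":0,"fingers":30},{"tx":0,"ty":0,"tz":0,"rx":0,"ry":0,"rz":0,"fingers":30},{"tx":0,"ty":0,"tz":0,"rx":0,"ry":0,"rz":0,"fingers":30}]'
```

```text
time: 29.48
tool_pos: [0.5075, 0.2427, 0.0636]
tool_rot: [-180.0, 0.3, 89.7]
contact_force: [-2.5, -9.5, 1.3]
grip_width: 0.504
gripper_force: 82.9
```

```bash
python3 -m creep '[{"tx":0,"ty":0,"tz":0.03,"rx":0,"ry":0,"rz":0,"fingers":30},{"tx":0,"ty":0,"tz":0,"rx":0,"ry":0,"rz":0,"fingers":30},{"tx":0,"ty":0,"tz":0,"rx":0,"ry":0,"rz":0,"fingers":70},{"tx":0,"ty":0,"tz":0,"rx":0,"ry":0,"rz":0,"fingers":70},{"tx":0,"ty":0,"tz":0,"rx":0,"ry":0,"rz":0,"fingers":70},{"tx":0,"ty":0,"tz":-0.4,"rx":0,"ry":0,"rz":0,"fingers":70},{"tx":0,"ty":0,"tz":-0.9,"rx":0,"ry":0,"rz":0,"fingers":70},{"tx":0,"ty":0,"tz":-0.9,"rx":0,"ry":0,"rz":0,"fingers":70},{"tx":0,"ty":0,"tz":-0.9,"rx":0,"ry":0,"rz":0,"fingers":70},{"tx":0,"ty":0,"tz":-0.9,"rx":0,"ry":0,"rz":0,"fingers":70},{"tx":0,"ty":0,"tz":-0.9,"rx":0,"ry":0,"rz":0,"fingers":70},{"tx":0,"ty":0,"tz":-0.5,"rx":0,"ry":0,"rz":0,"fingers":70},{"tx":0,"ty":0,"tz":0,"rx":0,"ry":0,"rz":0,"fingers":70}]'
python3 - <<'E'
from h import *
b,m=snap('wrist','home'); snap('side','shome')
g=cv2.cvtColor(b,cv2.COLOR_BGR2HSV)
k=((g[...,2]<75)).astype(np.uint8); k[330:]=0
n,l,s,c=cv2.connectedComponentsWithStats(k)
for i in range(1,n):
    if 80<s[i,4]<4000:
        r=cv2.minAreaRect(np.argwhere(l==i)[:,::-1].astype(np.float32)); print(s[i],c[i].round(1),r,onz(m,*c[i],.098).round(4),onz(m,*c[i],.088).round(4))
a=load('home')[0]
cv2.imwrite('pics/comp6.png',cv2.resize(a[130:400,190:550],(800,600)))
E
```

```text
time: 31.1
tool_pos: [0.5079, 0.2455, 0.1712]
tool_rot: [179.9, -0.0, 89.8]
contact_force: [0.5, 0.1, -0.5]
grip_width: 0.701
gripper_force: 0.0
[268 168  11  12 105] [272.8 173.5] ((273.0, 173.5), (11.0, 10.0), 90.0) [0.4796 0.3001 0.098 ] [0.4782 0.2993 0.088 ]
[369 169  11  12 107] [374.  174.2] ((374.0, 174.5), (11.0, 10.0), 90.0) [0.544  0.2994 0.098 ] [0.5456 0.2985 0.088 ]
[457 177  30  38 649] [471.5 195.3] ((472.94207763671875, 195.679443359375), (32.51072692871094, 31.8558349609375), 10.784297943115234) [0.6077 0.2856 0.098 ] [0.6123 0.2842 0.088 ]
[ 398  223   33   52 1157] [412.9 247.6] ((410.7153015136719, 247.91104125976562), (28.99233055114746, 50.110198974609375), 17.354022979736328) [0.5724 0.2503 0.098 ] [0.5753 0.2472 0.088 ]
[306 246  25  24 454] [317.9 257.6] ((318.0, 257.5), (23.0, 24.0), 90.0) [0.508  0.2435 0.098 ] [0.5079 0.2401 0.088 ]
[323 285  55  45 331] [351.9 312.1] ((353.0918884277344, 311.2513427734375), (14.336686134338379, 69.55130004882812), 53.97262954711914) [0.5322 0.2021 0.098 ] [0.5333 0.1967 0.088 ]
[227 289  28  41 669] [244. 314.] ((247.7000274658203, 313.6000061035156), (23.25510597229004, 46.0629997253418), 26.56505012512207) [0.4547 0.201  0.098 ] [0.4522 0.1956 0.088 ]
[384 289  27  41 672] [393.6 313.5] ((397.0, 309.0), (40.0, 26.0), 90.0) [0.5622 0.2008 0.098 ] [0.5647 0.1954 0.088 ]
[200 300  29  30 315] [214.1 315.7] ((214.49441528320312, 314.80902099609375), (9.963979721069336, 39.43192672729492), 32.00538635253906) [0.433  0.1997 0.098 ] [0.4295 0.1943 0.088 ]
[410 300  28  30 304] [423.3 315.7] ((422.8803405761719, 314.8835754394531), (38.8692626953125, 9.555360794067383), 58.24052047729492) [0.5837 0.199  0.098 ] [0.5872 0.1935 0.088 ]
[269 304   8  26 115] [271.7 319.3] ((271.9450988769531, 316.5061340332031), (25.509687423706055, 6.625892639160156), 83.6598129272461) [0.4743 0.1966 0.098 ] [0.4727 0.191  0.088 ]
```

View pics/comp6.png

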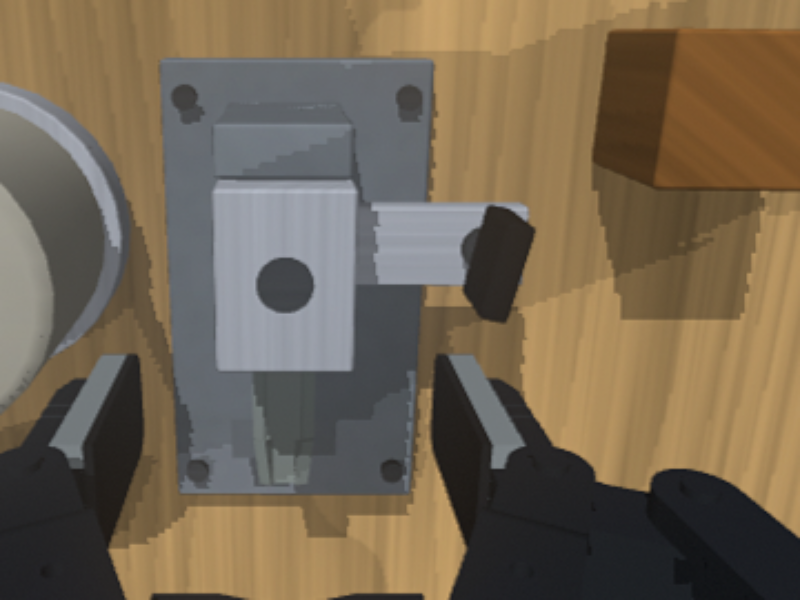

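The carriage is home: its end face is against the stop at crop (285,180) and its mark at (0.508,0.2435) agrees with the tool. The knob bar at crop (500,265) is turned about 15° clockwise. Its axis, from the seat geometry, is about (0.5795,0.243). Moving over it at θ = 75°.

```bash
python3 -m creep '[{"tx":-0.12,"ty":0.9,"tz":0,"rx":0,"ry":0,"rz":0,"fingers":47},{"tx":0,"ty":0.9,"tz":0,"rx":0,"ry":0,"rz":0,"fingers":47},{"tx":0,"ty":0.9,"tz":0,"rx":0,"ry":0,"rz":0,"fingers":47},{"tx":0,"ty":0.88,"tz":0,"rx":0,"ry":0,"rz":0,"fingers":47},{"tx":0,"ty":0,"tz":0,"rx":0,"ry":0,"rz":0.867,"fingers":47},{"tx":0,"ty":0,"tz":0,"rx":0,"ry":0,"rz":0.867,"fingers":47},{"tx":0,"ty":0,"tz":0,"rx":0,"ry":0,"rz":0.867,"fingers":47},{"tx":0,"ty":0,"tz":0,"rx":0,"ry":0,"rz":0,"fingers":47},{"tx":0,"ty":0,"tz":0,"rx":0,"ry":0,"rz":0,"fingers":47}]'
python3 - <<'E'
from h import *
b,m=snap('wrist','knob')
g=cv2.cvtColor(b,cv2.COLOR_BGR2HSV)
k=((g[...,2]<75)).astype(np.uint8)
n,l,s,c=cv2.connectedComponentsWithStats(k)
for i in range(1,n):
    if 500<s[i,4]<6000:
        r=cv2.minAreaRect(np.argwhere(l==i)[:,::-1].astype(np.float32)); print(s[i],c[i].round(1),np.round(cv2.boxPoints(r)).tolist(),round(r[2],1))
x=proj(m,[.5795,.243,.088]); print('expected top',x,proj(m,[.5795,.243,.060]))
E
```

```text
time: 32.33
tool_pos: [0.5787, 0.2426, 0.1693]
tool_rot: [-179.9, 0.0, 75.0]
contact_force: [-0.3, -0.0, 0.1]
grip_width: 0.474
gripper_force: 0.0
[232 190  33  43 642] [248.  209.9] [[230.0, 196.0], [253.0, 190.0], [265.0, 231.0], [242.0, 238.0]] 73.1
[311 220  29 122 858] [320.8 252.5] [[309.0, 220.0], [327.0, 219.0], [339.0, 341.0], [321.0, 343.0]] 84.6
expected top (np.float64(319.1947141287037), np.float64(250.4544117361102)) (np.float64(319.20492765012955), np.float64(239.6276687409737))
```

The knob appears at column ~319, as expected. Descending and closing on it.

```bash
python3 -m creep '[{"tx":0,"ty":0,"tz":0.7,"rx":0,"ry":0,"rz":0,"fingers":47},{"tx":0,"ty":0,"tz":0.9,"rx":0,"ry":0,"rz":0,"fingers":47},{"tx":0,"ty":0,"tz":0.9,"rx":0,"ry":0,"rz":0,"fingers":47},{"tx":0,"ty":0,"tz":0.9,"rx":0,"ry":0,"rz":0,"fingers":47},{"tx":0,"ty":0,"tz":0.9,"rx":0,"ry":0,"rz":0,"fingers":47},{"tx":0,"ty":0,"tz":0.6,"rx":0,"ry":0,"rz":0,"fingers":47},{"tx":0,"ty":0,"tz":0.3,"rx":0,"ry":0,"rz":0,"fingers":47},{"tx":0,"ty":0,"tz":0,"rx":0,"ry":0,"rz":0,"fingers":47},{"tx":0,"ty":0,"tz":0,"rx":0,"ry":0,"rz":0,"fingers":47}]'
python3 -m creep '[{"tx":0,"ty":0,"tz":0,"rx":0,"ry":0,"rz":0,"fingers":25},{"tx":0,"ty":0,"tz":0,"rx":0,"ry":0,"rz":0,"fingers":5},{"tx":0,"ty":0,"tz":0,"rx":0,"ry":0,"rz":0,"fingers":5},{"tx":0,"ty":0,"tz":0,"rx":0,"ry":0,"rz":0,"fingers":5},{"tx":0,"ty":0,"tz":0,"rx":0,"ry":0,"rz":0,"fingers":5}]' 40
```

```text
time: 33.5
tool_pos: [0.5796, 0.2429, 0.0671]
tool_rot: [179.9, -0.1, 74.9]
contact_force: [-0.1, 0.1, -0.3]
grip_width: 0.47
gripper_force: 0.0
time: 34.12
tool_pos: [0.5795, 0.2427, 0.0668]
tool_rot: [179.9, -0.0, 74.9]
contact_force: [0.8, 0.6, 3.3]
grip_width: 0.104
gripper_force: 44.8
```

```bash
python3 -m creep '[{"tx":0,"ty":0,"tz":0,"rx":0,"ry":0,"rz":0.5,"fingers":5},{"tx":0,"ty":0,"tz":0,"rx":0,"ry":0,"rz":0.8,"fingers":5},{"tx":0,"ty":0,"tz":0,"rx":0,"ry":0,"rz":0.8,"fingers":5},{"tx":0,"ty":0,"tz":0,"rx":0,"ry":0,"rz":0.8,"fingers":5},{"tx":0,"ty":0,"tz":0,"rx":0,"ry":0,"rz":0.8,"fingers":5},{"tx":0,"ty":0,"tz":0,"rx":0,"ry":0,"rz":0.8,"fingers":5},{"tx":0,"ty":0,"tz":0,"rx":0,"ry":0,"rz":0,"fingers":5}]'; python3 -c "
from bench import arm;s=arm.sense();print(s['torque'],s['joints'])"
python3 -m creep '[{"tx":0,"ty":0,"tz":0,"rx":0,"ry":0,"rz":0.8,"fingers":5},{"tx":0,"ty":0,"tz":0,"rx":0,"ry":0,"rz":0.8,"fingers":5},{"tx":0,"ty":0,"tz":0,"rx":0,"ry":0,"rz":0.8,"fingers":5},{"tx":0,"ty":0,"tz":0,"rx":0,"ry":0,"rz":0.8,"fingers":5},{"tx":0,"ty":0,"tz":0,"rx":0,"ry":0,"rz":0.8,"fingers":5},{"tx":0,"ty":0,"tz":0,"rx":0,"ry":0,"rz":0.8,"fingers":5},{"tx":0,"ty":0,"tz":0,"rx":0,"ry":0,"rz":0.8,"fingers":5},{"tx":0,"ty":0,"tz":0,"rx":0,"ry":0,"rz":0.8,"fingers":5},{"tx":0,"ty":0,"tz":0,"rx":0,"ry":0,"rz":0,"fingers":5},{"tx":0,"ty":0,"tz":0,"rx":0,"ry":0,"rz":0,"fingers":5}]'; python3 -c "
from bench import arm;s=arm.sense();print(s['torque'],s['joints'])"
```

```text
time: 35.0
tool_pos: [0.5797, 0.2428, 0.0668]
tool_rot: [179.9, -0.1, 49.2]
contact_force: [1.8, -0.3, 2.6]
grip_width: 0.103
gripper_force: 44.8
[-0.07441451 -0.1344608  -0.00912204] [ 1.75590677e+01  1.95048560e+01  8.02899711e+01 -6.18393065e-03
  8.00996568e+01  5.84065015e+01]
time: 36.25
tool_pos: [0.5797, 0.2428, 0.0668]
tool_rot: [180.0, -0.1, 12.5]
contact_force: [2.0, 0.0, 4.9]
grip_width: 0.106
gripper_force: 44.9
[-0.10465491 -0.2831534  -0.06104715] [ 1.75605466e+01  1.95066425e+01  8.02882819e+01 -1.17447096e-02
  8.00879177e+01  9.50267171e+01]
```

```bash
python3 -m creep '[{"tx":0,"ty":0,"tz":0,"rx":0,"ry":0,"rz":0.7,"fingers":5},{"tx":0,"ty":0,"tz":0,"rx":0,"ry":0,"rz":0.7,"fingers":5},{"tx":0,"ty":0,"tz":0,"rx":0,"ry":0,"rz":0,"fingers":5},{"tx":0,"ty":0,"tz":0,"rx":0,"ry":0,"rz":0,"fingers":5}]'; python3 -c "
from bench import arm;s=arm.sense();print(s['torque'])"
python3 -m creep '[{"tx":0,"ty":0,"tz":0,"rx":0,"ry":0,"rz":0.4,"fingers":5},{"tx":0,"ty":0,"tz":0,"rx":0,"ry":0,"rz":0,"fingers":5},{"tx":0,"ty":0,"tz":0,"rx":0,"ry":0,"rz":0,"fingers":5}]'; python3 -c "
from bench import arm;s=arm.sense();print(s['torque'])"
```

```text
time: 36.75
tool_pos: [0.5797, 0.2428, 0.0667]
tool_rot: [-180.0, -0.1, 4.5]
contact_force: [3.7, 0.0, 5.2]
grip_width: 0.105
gripper_force: 45.0
[ 0.00373961 -0.45558402 -0.03195727]
time: 37.12
tool_pos: [0.5794, 0.2421, 0.0666]
tool_rot: [179.9, -0.1, 2.3]
contact_force: [3.0, -1.9, 5.6]
grip_width: 0.104
gripper_force: 45.5
[-0.29539397 -0.32913692  0.35829442]
```

Torque jumped to 0.36 N·m at θ≈2–4°, so the knob is at its stop. One more small push to make sure, then release and back off.

```bash
python3 -m creep '[{"tx":0,"ty":0,"tz":0,"rx":0,"ry":0,"rz":0.25,"fingers":5},{"tx":0,"ty":0,"tz":0,"rx":0,"ry":0,"rz":0,"fingers":5},{"tx":0,"ty":0,"tz":0,"rx":0,"ry":0,"rz":0,"fingers":5}]'; python3 -c "
from bench import arm;s=arm.sense();print(s['torque'])"
python3 -m creep '[{"tx":0,"ty":0,"tz":0,"rx":0,"ry":0,"rz":0,"fingers":35},{"tx":0,"ty":0,"tz":0,"rx":0,"ry":0,"rz":0,"fingers":45},{"tx":0,"ty":0,"tz":0,"rx":0,"ry":0,"rz":0,"fingers":45},{"tx":0,"ty":0,"tz":-0.3,"rx":0,"ry":0,"rz":0,"fingers":45},{"tx":0,"ty":0,"tz":-0.9,"rx":0,"ry":0,"rz":0,"fingers":45},{"tx":0,"ty":0,"tz":-0.9,"rx":0,"ry":0,"rz":0,"fingers":45},{"tx":0,"ty":0,"tz":-0.9,"rx":0,"ry":0,"rz":0,"fingers":45},{"tx":0,"ty":0,"tz":-0.9,"rx":0,"ry":0,"rz":0,"fingers":45},{"tx":0,"ty":0,"tz":-0.9,"rx":0,"ry":0,"rz":0,"fingers":45},{"tx":0,"ty":0,"tz":-0.9,"rx":0,"ry":0,"rz":0,"fingers":45},{"tx":0,"ty":0,"tz":0,"rx":0,"ry":0,"rz":0,"fingers":45},{"tx":0,"ty":0,"tz":0,"rx":0,"ry":0,"rz":0,"fingers":45}]'
python3 - <<'E'
from h import *
b,m=snap('wrist','end')
g=cv2.cvtColor(b,cv2.COLOR_BGR2HSV)
k=((g[...,2]<75)).astype(np.uint8)
n,l,s,c=cv2.connectedComponentsWithStats(k)
for i in range(1,n):
    if 200<s[i,4]<6000:
        r=cv2.minAreaRect(np.argwhere(l==i)[:,::-1].astype(np.float32)); print(s[i],c[i].round(1),np.round(r[1],1),round(r[2],1),onz(m,*c[i],.098).round(4),onz(m,*c[i],.088).round(4))
print('knob exp',proj(m,[.5795,.243,.088]),'mark exp',proj(m,[.5075,.2437,.098]))
E
```

```text
time: 37.5
tool_pos: [0.5791, 0.2413, 0.0666]
tool_rot: [179.8, -0.0, 0.9]
contact_force: [1.2, -4.9, 6.9]
grip_width: 0.109
gripper_force: 47.7
[-0.59931243 -0.23189066  0.6587475 ]
time: 39.0
tool_pos: [0.5787, 0.2426, 0.1795]
tool_rot: [180.0, 0.1, 0.7]
contact_force: [-0.1, 0.7, 0.7]
grip_width: 0.449
gripper_force: 0.0
[626  26  14  30 308] [632.7  39.4] [29. 13.] 90.0 [0.713  0.0582 0.098 ] [0.7158 0.0499 0.088 ]
[292  89   6  71 291] [294.5 124.6] [ 4.5 70. ] 1.2 [0.663  0.2593 0.098 ] [0.6635 0.26   0.088 ]
[312 217  18  50 687] [320.7 241.1] [49. 17.] 90.0 [0.5863 0.2417 0.098 ] [0.5834 0.2416 0.088 ]
[ 337  233  118   53 1577] [385.1 263.5] [116.1  50.7] 1.4 [0.5702 0.1955 0.098 ] [0.5666 0.1934 0.088 ]
[307 330  22  20 343] [317.6 339.4] [19. 21.] 90.0 [0.5079 0.2431 0.098 ] [0.5015 0.243  0.088 ]
knob exp (np.float64(318.73379098592153), np.float64(246.15933972069303)) mark exp (np.float64(316.7413438461415), np.float64(339.82467049484086))
```

The mark is still at (0.508,0.243), so the carriage is home. The knob bar now lies across it (angle 90°), and the gripper is clear.

```bash
python3 -c "
from bench import arm
print(arm.finish_job())"
```

```text
the job is handed in; nothing more can be done
None
```

I handed the job in at about 39 s: the carriage was stood and released on the board, regripped by its flanks, slid home against the stop and clamped with the knob at its clockwise stop, and the gripper was clear.

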